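# Flip the stock tags to match the bins

### The job

Four bins of laths each have a hinged flip tag on the front edge: leaning back over the bin it shows its disc face (stocked), leaning forward towards the robot it shows its bar face (reorder). With closed fingertips, push tags over so that only the three bins packed full with a bundle of laths show the disc, and the bin with a single lath left shows the bar. Only push the tags: do not pinch them, do not lift or shift the laths in the bins, and leave everything else on the bench where it is.

Things in the scene. Friction and masses are not known exactly. Their poses are not given: they have to be found in the camera images.
- rack: Fixed dark wooden base board, 170 x 440 x 15 mm, carrying the four bins side by side in a row along its y axis, 100 mm apart. Origin at the centre of its underside; x points to the back of the bins, away from the robot, give or take a small yaw. The pose differs every time.
- tag_a_hinge (a point): Middle of the hinge pin of bin a's flip tag, at the bin's front edge, 105 mm above the bench top. The pin runs along the point's y; the point's x points to the back of the bin, whose middle lies 76 mm behind the pin. The bin is an open plywood box, fixed, 140 mm (x) x 86 mm (y) x 80 mm high, walls 5 mm, rim 95 mm and inner floor 20 mm above the bench top. The bins a to d stand in any order.
- tag_a_face (a point): Centre of the flip tag of bin a: flat aluminium plate 60 mm wide (y) x 48 mm high (z) x 3 mm thick (x), standing up from the hinge pin, its top edge 52 mm from the pin and this point 28 mm from it. The point turns with the tag. A raised round disc (30 mm across) is on the face to its -x, a raised bar (44 x 9 mm) on the face to its +x.
- tag_a (a joint): Angle of bin a's tag, rad: 0 = leaning fully forward, towards the robot, bar face up (reorder); 0.75 = upright; 1.5 = leaning fully back over the bin, disc face up (stocked). It swings freely, weighs about 60 g and falls to the nearer stop when let go; pushing its upper part past upright flips it.
- tag_b_hinge (a point): Middle of the hinge pin of bin b's flip tag, at the bin's front edge, 105 mm above the bench top. The pin runs along the point's y; the point's x points to the back of the bin, whose middle lies 76 mm behind the pin. The bin is an open plywood box, fixed, 140 mm (x) x 86 mm (y) x 80 mm high, walls 5 mm, rim 95 mm and inner floor 20 mm above the bench top. The bins a to d stand in any order.
- tag_b_face (a point): Centre of the flip tag of bin b: flat aluminium plate 60 mm wide (y) x 48 mm high (z) x 3 mm thick (x), standing up from the hinge pin, its top edge 52 mm from the pin and this point 28 mm from it. The point turns with the tag. A raised round disc (30 mm across) is on the face to its -x, a raised bar (44 x 9 mm) on the face to its +x.
- tag_b (a joint): Angle of bin b's tag, rad: 0 = leaning fully forward, towards the robot, bar face up (reorder); 0.75 = upright; 1.5 = leaning fully back over the bin, disc face up (stocked). It swings freely, weighs about 60 g and falls to the nearer stop when let go; pushing its upper part past upright flips it.
- tag_c_hinge (a point): Middle of the hinge pin of bin c's flip tag, at the bin's front edge, 105 mm above the bench top. The pin runs along the point's y; the point's x points to the back of the bin, whose middle lies 76 mm behind the pin. The bin is an open plywood box, fixed, 140 mm (x) x 86 mm (y) x 80 mm high, walls 5 mm, rim 95 mm and inner floor 20 mm above the bench top. The bins a to d stand in any order.
- tag_c_face (a point): Centre of the flip tag of bin c: flat aluminium plate 60 mm wide (y) x 48 mm high (z) x 3 mm thick (x), standing up from the hinge pin, its top edge 52 mm from the pin and this point 28 mm from it. The point turns with the tag. A raised round disc (30 mm across) is on the face to its -x, a raised bar (44 x 9 mm) on the face to its +x.
- tag_c (a joint): Angle of bin c's tag, rad: 0 = leaning fully forward, towards the robot, bar face up (reorder); 0.75 = upright; 1.5 = leaning fully back over the bin, disc face up (stocked). It swings freely, weighs about 60 g and falls to the nearer stop when let go; pushing its upper part past upright flips it.
- tag_d_hinge (a point): Middle of the hinge pin of bin d's flip tag, at the bin's front edge, 105 mm above the bench top. The pin runs along the point's y; the point's x points to the back of the bin, whose middle lies 76 mm behind the pin. The bin is an open plywood box, fixed, 140 mm (x) x 86 mm (y) x 80 mm high, walls 5 mm, rim 95 mm and inner floor 20 mm above the bench top. The bins a to d stand in any order.
- tag_d_face (a point): Centre of the flip tag of bin d: flat aluminium plate 60 mm wide (y) x 48 mm high (z) x 3 mm thick (x), standing up from the hinge pin, its top edge 52 mm from the pin and this point 28 mm from it. The point turns with the tag. A raised round disc (30 mm across) is on the face to its -x, a raised bar (44 x 9 mm) on the face to its +x.
- tag_d (a joint): Angle of bin d's tag, rad: 0 = leaning fully forward, towards the robot, bar face up (reorder); 0.75 = upright; 1.5 = leaning fully back over the bin, disc face up (stocked). It swings freely, weighs about 60 g and falls to the nearer stop when let go; pushing its upper part past upright flips it.
- bundle_1_mid (a point): Centre of bundle 1: nine pale laths strapped together in a block, 116 x 69 x 60 mm, lying loose in one of the bins and filling it (top 80 mm above the bench top, 15 mm below the bin's rim). Any bin may hold it. A bin with a bundle is a full bin.
- bundle_2_mid (a point): Centre of bundle 2: nine pale laths strapped together in a block, 116 x 69 x 60 mm, lying loose in one of the bins and filling it (top 80 mm above the bench top, 15 mm below the bin's rim). Any bin may hold it. A bin with a bundle is a full bin.
- bundle_3_mid (a point): Centre of bundle 3: nine pale laths strapped together in a block, 116 x 69 x 60 mm, lying loose in one of the bins and filling it (top 80 mm above the bench top, 15 mm below the bin's rim). Any bin may hold it. A bin with a bundle is a full bin.
- single_1_mid (a point): Centre of a single loose lath, 120 x 23 x 20 mm, the only one left on the floor of one of the bins; such a bin is not full.
- screwdriver: Slotted screwdriver with blue handle, 198 mm long, 26 mm high, lying loose on the bench in front of the bins, near the bench edge; a bystander. Origin at the centre of its underside, length along y.
- pencil_0: Red pencil, 171 mm long, 8 mm thick, lying loose on the bench in front of the bins, near the bench edge; a bystander. Origin at the centre of its underside, length along y.
- try_square: Try square, 204 x 100 x 19 mm, lying loose on the bench to one side of the bins; a bystander. Origin at the centre of its underside, length along y.
- block_plane: Small steel block plane, 155 x 50 x 54 mm, lying loose on the bench to one side of the bins; a bystander. Origin at the centre of its underside, length along y.
- sanding_block: Sanding block, 115 x 68 x 31 mm, lying loose on the bench close beside the right-hand bin; a bystander. Origin at the centre of its underside, length along y.
- chisel_1: Chisel with wooden handle, 251 mm long, 22 mm high, lying loose on the bench to one side of the bins; a bystander. Origin at the centre of its underside, length along y.
There are look-alikes about, which are no part of the job. Leave any red look-alike of the part that bears bundle_3_mid alone.

How it is judged:
At the end, for the whole second after the job is handed in: Each tag whose bin holds a bundle leans fully back (joint over 1.3 rad), each other tag leans fully forward (under 0.2 rad), and the tags are at rest ((((horizontal distance between tag_a_hinge and bundle_1_mid below 0.095 m or horizontal distance between tag_a_hinge and bundle_2_mid below 0.095 m or horizontal distance between tag_a_hinge and bundle_3_mid below 0.095 m) and value of joint tag_a above 1.3 rad) or (not (horizontal distance between tag_a_hinge and bundle_1_mid below 0.095 m or horizontal distance between tag_a_hinge and bundle_2_mid below 0.095 m or horizontal distance between tag_a_hinge and bundle_3_mid below 0.095 m) and value of joint tag_a below 0.2 rad)) and (((horizontal distance between tag_b_hinge and bundle_1_mid below 0.095 m or horizontal distance between tag_b_hinge and bundle_2_mid below 0.095 m or horizontal distance between tag_b_hinge and bundle_3_mid below 0.095 m) and value of joint tag_b above 1.3 rad) or (not (horizontal distance between tag_b_hinge and bundle_1_mid below 0.095 m or horizontal distance between tag_b_hinge and bundle_2_mid below 0.095 m or horizontal distance between tag_b_hinge and bundle_3_mid below 0.095 m) and value of joint tag_b below 0.2 rad)) and (((horizontal distance between tag_c_hinge and bundle_1_mid below 0.095 m or horizontal distance between tag_c_hinge and bundle_2_mid below 0.095 m or horizontal distance between tag_c_hinge and bundle_3_mid below 0.095 m) and value of joint tag_c above 1.3 rad) or (not (horizontal distance between tag_c_hinge and bundle_1_mid below 0.095 m or horizontal distance between tag_c_hinge and bundle_2_mid below 0.095 m or horizontal distance between tag_c_hinge and bundle_3_mid below 0.095 m) and value of joint tag_c below 0.2 rad)) and (((horizontal distance between tag_d_hinge and bundle_1_mid below 0.095 m or horizontal distance between tag_d_hinge and bundle_2_mid below 0.095 m or horizontal distance between tag_d_hinge and bundle_3_mid below 0.095 m) and value of joint tag_d above 1.3 rad) or (not (horizontal distance between tag_d_hinge and bundle_1_mid below 0.095 m or horizontal distance between tag_d_hinge and bundle_2_mid below 0.095 m or horizontal distance between tag_d_hinge and bundle_3_mid below 0.095 m) and value of joint tag_d below 0.2 rad)) and velocity of joint tag_a between -0.2 and 0.2 rad/s and velocity of joint tag_b between -0.2 and 0.2 rad/s and velocity of joint tag_c between -0.2 and 0.2 rad/s and velocity of joint tag_d between -0.2 and 0.2 rad/s); the robot touches nothing.
It fails at once if a tag is pinched between the fingers instead of pushed ((contact force between the fingers and tag_a above 0.3 N and x of the grasp point in the frame of tag_a_face between -0.004 and 0.004 m and y of the grasp point in the frame of tag_a_face between -0.04 and 0.04 m and z of the grasp point in the frame of tag_a_face between -0.024 and 0.024 m) or (contact force between the fingers and tag_b above 0.3 N and x of the grasp point in the frame of tag_b_face between -0.004 and 0.004 m and y of the grasp point in the frame of tag_b_face between -0.04 and 0.04 m and z of the grasp point in the frame of tag_b_face between -0.024 and 0.024 m) or (contact force between the fingers and tag_c above 0.3 N and x of the grasp point in the frame of tag_c_face between -0.004 and 0.004 m and y of the grasp point in the frame of tag_c_face between -0.04 and 0.04 m and z of the grasp point in the frame of tag_c_face between -0.024 and 0.024 m) or (contact force between the fingers and tag_d above 0.3 N and x of the grasp point in the frame of tag_d_face between -0.004 and 0.004 m and y of the grasp point in the frame of tag_d_face between -0.04 and 0.04 m and z of the grasp point in the frame of tag_d_face between -0.024 and 0.024 m)).
It fails at once if a bundle or single lath is lifted or shifted by more than 20 mm (distance of any of bundle_1_mid, bundle_2_mid, bundle_3_mid, single_1_mid from where it was at the start of the episode above 0.02 m).
It fails at once if something else on the bench is moved by more than 20 mm (distance of any of screwdriver, pencil_0, try_square, block_plane, sanding_block, chisel_1 from where it was at the start of the episode above 0.02 m).
It also fails if it takes over 51 s, if anything falls off the work surface, if the arm or the gripper's body presses on something with over 40 N, if the wrist force passes 120 N, or if a joint passes its speed limit or range.

### The arm

A 6-joint arm with a two-finger parallel gripper is mounted at the origin on a cart in front of the work surface, level with it; the furniture and walls round the work are solid. World frame = base frame: x ahead of the robot, y to its left, z up, the work surface at z = 0. Lengths are in m, angles in rad, forces in N, time in s.
With the tool pointing down it reaches from about 0.25 to 0.775 m from the base axis. Payload 4 kg.
Tool frame: the origin (TCP) lies at the centre of the arm's flange, where the gripper is bolted on; the fingertips stand 199 mm ahead of it and the grasp point (between the pads) lies 180 mm ahead of it (robot.tcp_to_tips is the distance from the TCP to the fingertips, in m); z points along the fingers, y is the line along which they close (so a half turn about z gives the same grasp; the last joint's range is limited). The gripper opens to 94 mm and grips with 3 to 60 N. Pads are 16 mm wide; open, the fingers measure 119 mm over their backs; the gripper's body (75 mm by 177 mm) begins 78 mm behind the grasp point.
Start: joints at [-1.227, 0.087, 1.371, -0, 1.684, -0.103], TCP at [0.238, -0.496, 0.405] pointing down, gripper open.
Joint ranges: [-3.1, 3.1], [-0.76, 2.03], [0.27, 2.55], [-1.08, 4.22], [0.17, 2.65], [-2.57, 2.57]. Speed limits (rad/s): [2.79, 2.79, 3.14, 3.14, 3.14, 3.14].

### API

Orientations are given as [roll, pitch, yaw] about the fixed x, y, z axes, in that order (R = Rz(yaw) Ry(pitch) Rx(roll)).
In Python, from bench import telemetry, snapshot, ticket, robot gives the robot as it stands.
- The arm moves only by the tool apply_moves, never from a script. Its argument "moves" is a list that holds one entry, the list of rows, each a list of 5 numbers: the shift along the tool's x, y, z in units of 50 mm (1.0 is 50 mm), then the turn about the tool's z in units of 10 degrees (1.0 is 10 degrees), then the closure, from 0 (fully open) to 1 (shut). A call has 1 to 10 rows; each row is the pose to reach, as a shift and turn from the pose commanded when the call began, along the tool's axes at that moment; what a row does not reach only later rows make up. A row lasts 1/8 s, in which the tool goes at most 62.5 mm and 10.7 degrees, less where a joint would pass 70% of its speed; a pose out of reach is approached as far as the arm can. A call with a gripper value outside its range is refused whole. The fingers move at their own pace and stop on an object; the grip force is fixed at half the most. Time passes only in rows, so rows that repeat a pose let the fingers close. It gives the time, the measured TCP pose, the force, the opening and the grip force at its end, in the units of the state.
- telemetry.get_obs(): the state, without advancing time (a new reading comes with each control period).
- snapshot(name): name is "scene" or "side" or "wrist"; returns a dict with "image" (420x560x3 uint8, red, green, blue), "fovy" (degrees; the focal length in pixels is half the picture's height over the tangent of half this angle, whatever the lens; pixels are square), "cx", "cy" (the principal point, pixels), "R" (3x3) and "t" (3): a world point X has camera coordinates R X + t. Camera axes: x right, y down, z forward; pixel columns grow to the right and rows downward; lengths in m; the calibration is good to about 2 mm. A picture is of the moment at which its call begins. There is no depth.
- ticket.close_job(): hands the job in; it is judged then, once.
The state is a dict: "time": time; "joint_positions": joint angles; "qvel": joint speeds; "joint_torque": joint torques, N m; "tool_pos": TCP position; "ee_rot": TCP orientation; "wrist_force": force on the tool from outside, world axes, zero at the start; "wrist_torque": the same for the moment, N m; "width": finger opening in m; "finger_force": force on a finger pad.
Only numpy, scipy, OpenCV 4.12 (cv2) and the standard library are available. Lean on these libraries where they do the work, as an engineer would, in place of code of your own. Each camera call takes 0.05 s, during which the arm holds its last target. There are 200 camera calls.

## Working session

There is one attempt and no reset: what is moved stays moved. The work goes in short steps, Python scripts to look and compute and a tool call to move; the robot and the scene stay as the last step left them, time stands still between calls to the robot, and variables do not carry over. Pictures are saved under pics/ and viewed, at most 10 in all, crops included, and the job is handed in when it is done.

Besides the shell and the picture viewer there is one more tool, called after "Call:" as name(argument=value, ...), one argument or row to a line, values as JSON. apply_moves: Moves the arm, as the interface text tells. Its arguments: {"type":"object","properties":{"moves":{"type":"array","items":{"type":"array","items":{"type":"array","items":{"type":"number"}}}}},"required":["moves"]}

```bash
mkdir -p pics; python3 - <<'E'
from bench import telemetry,snapshot
import cv2,numpy as np
o=telemetry.get_obs();print({k:np.round(v,3) for k,v in o.items()})
for n in("scene","side"):
    s=snapshot(n);cv2.imwrite(f"pics/{n}0.png",s["image"][:,:,::-1]);print(n,s["fovy"],s["cx"],s["cy"],np.round(s["R"],3),np.round(s["t"],3), np.round(-s["R"].T@s["t"],3))
E
```

```text
{'time': np.float64(0.0), 'joint_positions': array([-1.227,  0.088,  1.372, -0.   ,  1.684, -0.103]), 'qvel': array([-0.001,  0.   , -0.   ,  0.   , -0.001, -0.001]), 'joint_torque': array([-0.0000e+00, -3.4018e+01, -3.0243e+01,  7.2000e-02,  3.3000e-02,
       -0.0000e+00]), 'tool_pos': array([ 0.238, -0.496,  0.404]), 'ee_rot': array([-3.139, -0.   ,  0.447]), 'wrist_force': array([ 0.021,  0.652, -0.485]), 'wrist_torque': array([-0.067, -0.064,  0.044]), 'finger_force': np.float64(0.0), 'width': np.float64(0.094)}
scene 57.45163818337474 278.9814662914177 211.56331016900972 [[-0.535 -0.845 -0.017]
 [-0.632  0.414 -0.655]
 [ 0.56  -0.34  -0.755]] [0.22  0.421 1.169] [-0.271  0.41   1.163]
side 50.05899361966482 269.83466012276375 213.72406089371722 [[ 1.    -0.002 -0.022]
 [-0.021 -0.453 -0.891]
 [-0.008  0.892 -0.453]] [-0.546  0.073  1.603] [ 0.561 -1.398  0.779]
```

View pics/scene0.png

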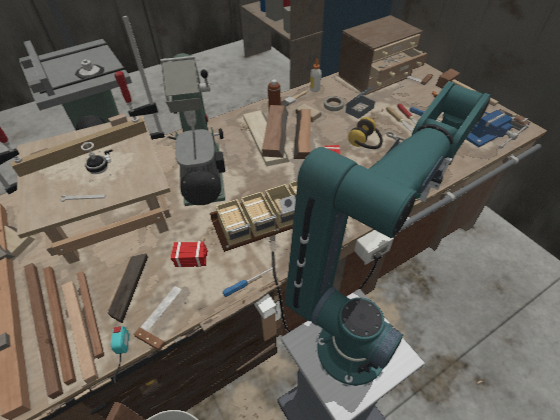

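View pics/side0.png

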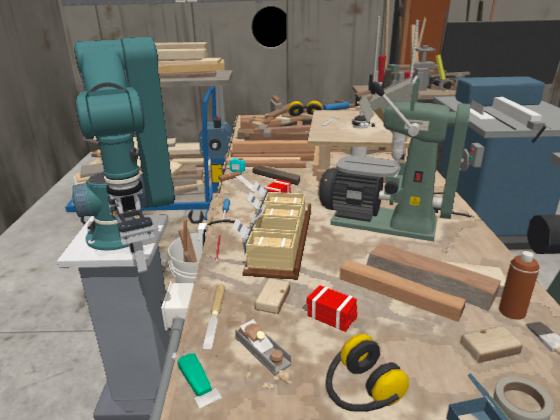

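```bash
python3 - <<'E'
import cv2,numpy as np
from bench import snapshot
a=cv2.imread("pics/side0.png")[165:285,190:330];b=cv2.imread("pics/scene0.png")[165:285,195:335]
f=lambda i:cv2.resize(i,None,fx=4,fy=4,interpolation=cv2.INTER_CUBIC)[:,:]
w=snapshot("wrist");print(w["fovy"],-w["R"].T@w["t"],w["R"])
w=w["image"][:,:,::-1]
cv2.imwrite("pics/c1.png",cv2.resize(np.hstack([a,b]),(800,343),interpolation=cv2.INTER_CUBIC));cv2.imwrite("pics/w0.png",w)
E
```

```text
71.0462379753688 [ 0.29682412 -0.46748334  0.38288774] [[ 4.31868716e-01 -9.01936046e-01 -8.84157080e-04]
 [-8.78053201e-01 -4.20656725e-01  2.28189606e-01]
 [-2.06184357e-01 -9.77716150e-02 -9.73616312e-01]]
```

View pics/c1.png

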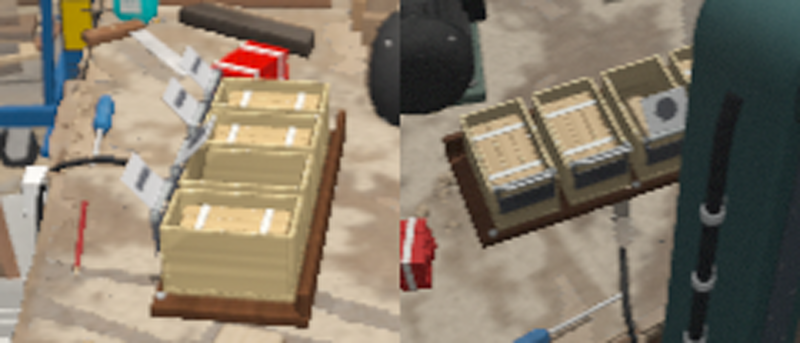

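```bash
cat > h.py <<'E'
import numpy as np
from bench import snapshot
def ray(s,u,v,z):
    f=210/np.tan(np.radians(s["fovy"]/2)); R=s["R"];c=-R.T@s["t"]
    d=R.T@np.array([(u-s["cx"])/f,(v-s["cy"])/f,1]); return c+d*(z-c[2])/d[2]
def proj(s,X):
    f=210/np.tan(np.radians(s["fovy"]/2)); p=s["R"]@X+s["t"]; return p[:2]/p[2]*f+[s["cx"],s["cy"]]
E
python3 - <<'E'
from h import *
s=snapshot("side");c=snapshot("scene")
for n,S,u,v,z in [("FR",s,244.3,274.6,.015),("BR",s,297,279,.015),("FL",c,225.5,250.8,.015),("BL",c,211.5,214,.015),
 ("rimFR",s,247.5,247,.095),("rimBR",s,295.5,247,.095)]: print(n,ray(S,u,v,z).round(4))
E
```

```text
FR [ 0.4705 -0.2887  0.015 ]
BR [ 0.6253 -0.3164  0.015 ]
FL [0.5268 0.1581 0.015 ]
BL [0.7156 0.1235 0.015 ]
rimFR [ 0.4825 -0.2635  0.095 ]
rimBR [ 0.6232 -0.269   0.095 ]
```

View pics/w0.png

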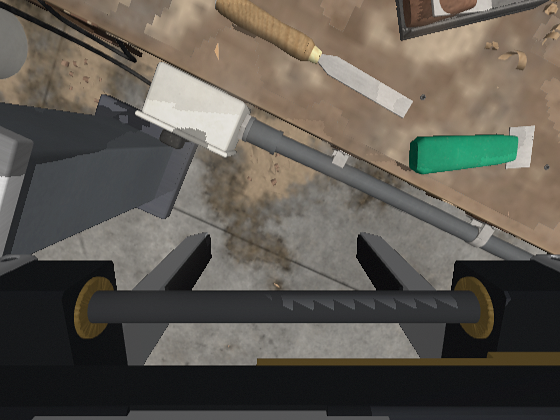

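The bins, left to right (+y to −y), are: bundle with tag forward, bundle with tag forward, single lath with tag back, bundle with tag forward. All four tags need flipping. In the side view the board's front-right corner is at px (244,275), and in the scene view its front-left corner is at (225,251). That gives a rack yaw of about −0.125, and the 450 mm between these corners roughly fits the 440 mm board.

The wrist view shows only bystanders, so I'll move in front of the right-hand bin, staying high.

Call:
apply_moves(
  moves=[
    [[0.7,-0.45,0,0.4,1],[1.4,-0.9,0,0.8,1],[2.1,-1.35,0,1.2,1],[2.8,-1.8,0,1.6,1],[3.5,-2.25,0,2.0,1],[4.2,-2.7,0,2.4,1],[5.0,-3.2,0,2.8,1],[5.77,-3.65,0,3.28,1],[5.77,-3.65,0,3.28,1],[5.77,-3.65,0,3.28,1]],
  ],
)

```text
time: 1.5
tool_pos: [0.4188, -0.207, 0.4046]
ee_rot: [3.141, 0.0, -0.125]
wrist_force: [0.5, 0.1, -0.3]
width: 0.0004
finger_force: 0.0
```

```bash
python3 - <<'E'
from h import *
import cv2
from bench import telemetry
o=telemetry.get_obs();print(o["tool_pos"],o["ee_rot"],o["width"])
s=snapshot("wrist");print(-s["R"].T@s["t"])
w=s["image"][:,:,::-1].copy()
O=np.array([.583,-.076,0]);X=np.array([.992,-.125,0]);Y=np.array([.125,.992,0])
for y in(-.15,-.05,.05,.15):
  for x,z in((-.076,.105),(-.111,.143),(-.041,.143)):
    p=proj(s,O+X*x+Y*y+[0,0,z]);print(y,x,p.round());cv2.circle(w,tuple(int(round(q)) for q in p),3,(0,0,255),-1)
c=snapshot("scene")["image"][:,:,::-1][150:290,190:380]
cv2.imwrite("pics/w1.png",w);cv2.imwrite("pics/s1.png",cv2.resize(c,None,fx=3,fy=3))
E
```

```text
[ 0.41881641 -0.20695695  0.40459928] [ 3.14094463e+00  3.92048623e-04 -1.24839907e-01] 0.00038985481361596445
[ 0.48396268 -0.21511749  0.38379614]
-0.15 -0.076 [282. 135.]
-0.15 -0.111 [282. 179.]
-0.15 -0.041 [282.  87.]
-0.05 -0.076 [174. 135.]
-0.05 -0.111 [160. 179.]
-0.05 -0.041 [152.  87.]
0.05 -0.076 [ 65. 135.]
0.05 -0.111 [ 38. 179.]
0.05 -0.041 [21. 87.]
0.15 -0.076 [-45. 135.]
0.15 -0.111 [-84. 179.]
0.15 -0.041 [-110.   87.]
```

View pics/w1.png

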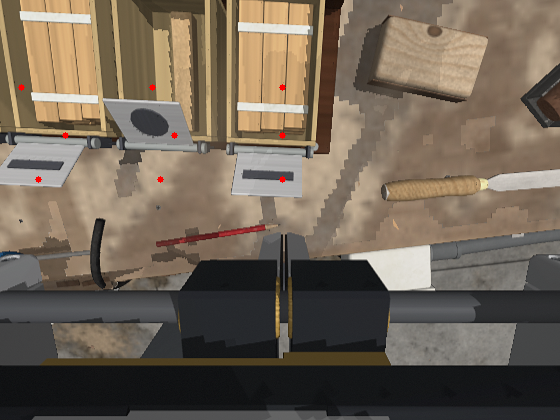

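```bash
python3 - <<'E'
from h import *
s=snapshot("wrist")
P=[ray(s,u,v,.105) for u,v in((273,150),(164,147),(47,140))]
for p in P:print(p.round(4))
d=[np.linalg.norm(P[i]-P[i+1]) for i in(0,1)];v=P[2]-P[0];print(d,np.arctan2(-v[0],v[1]))
E
```

```text
[ 0.4766 -0.2056  0.105 ]
[ 0.4922 -0.1058  0.105 ]
[ 5.12e-01 -4.00e-04  1.05e-01]
[np.float64(0.10100679880988743), np.float64(0.10730552849437672)] -0.1705365302059256
```

Call:
apply_moves(
  moves=[
    [[-0.25,-0.23,0,0.26,1],[-0.25,-0.23,0.8,0.26,1],[-0.25,-0.23,1.55,0.26,1],[-0.25,-0.23,1.55,0.26,1],[-0.25,-0.23,1.55,0.26,1]],
  ],
)

```text
time: 2.28
tool_pos: [0.4081, -0.1946, 0.3287]
ee_rot: [3.141, -0.002, -0.172]
wrist_force: [-0.7, -0.5, 0.4]
width: 0.0008
finger_force: 0.0
```

Call:
apply_moves(
  moves=[
    [[0.2,0,0,0,1],[0.45,0,0,0,1],[0.7,0,0,0,1],[0.95,0,0,0,1],[1.2,0,0,0,1],[1.4,0,0,0,1],[1.55,0,0,0,1],[1.7,0,0,0,1],[1.7,0,0,0,1],[1.7,0,0,0,1]],
  ],
)

```text
time: 3.52
tool_pos: [0.4892, -0.2079, 0.3264]
ee_rot: [-3.141, 0.013, -0.172]
wrist_force: [-12.1, 2.4, 5.2]
width: 0.0001
finger_force: 6.3
```

Call:
apply_moves(
  moves=[
    [[-0.3,0,0,0,1],[-0.6,0,-0.5,0,1],[-0.6,0,-1.55,0,1],[-0.6,0,-1.55,0,1]],
  ],
)

```text
time: 4.03
tool_pos: [0.4624, -0.2034, 0.4102]
ee_rot: [3.138, -0.011, -0.171]
wrist_force: [0.3, 0.2, -0.4]
width: 0.0
finger_force: 0.0
```

```bash
python3 - <<'E'
from h import *
import cv2
s=snapshot("wrist");c=snapshot("side")
a=s["image"][:,:,::-1][:300];b=c["image"][:,:,::-1][160:280,190:330]
b=cv2.resize(b,(350,300),interpolation=cv2.INTER_CUBIC)
im=np.hstack([a,b]);cv2.imwrite("pics/m2.png",cv2.resize(im,(800,264)))
E
```

```text
(no output)
```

View pics/m2.png

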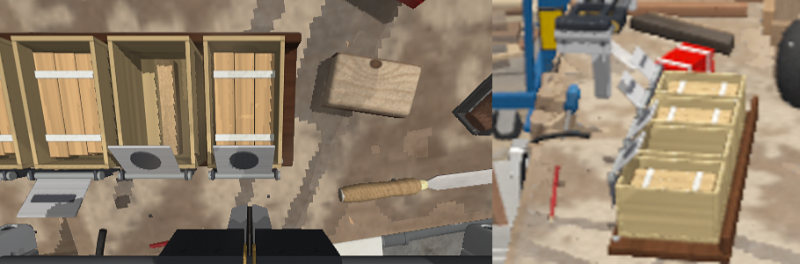

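Call:
apply_moves(
  moves=[
    [[0.8,-1.0,0,0,1],[1.66,-2.0,0,0,1],[1.66,-2.0,0,0,1],[1.66,-2.0,0.8,0,1],[1.66,-2.0,1.55,0,1],[1.66,-2.0,1.55,0,1]],
  ],
)

```text
time: 4.88
tool_pos: [0.5592, -0.119, 0.322]
ee_rot: [-3.141, 0.011, -0.172]
wrist_force: [-0.4, 0.2, -0.1]
width: 0.0004
finger_force: 0.0
```

Call:
apply_moves(
  moves=[
    [[-0.2,0,0,0,1],[-0.45,0,0,0,1],[-0.7,0,0,0,1],[-0.9,0,0,0,1],[-1.1,0,0,0,1],[-1.25,0,0,0,1],[-1.4,0,0,0,1],[-1.45,0,0,0,1],[-1.45,0,0,0,1]],
  ],
)

```text
time: 6.0
tool_pos: [0.4895, -0.1064, 0.3272]
ee_rot: [3.142, -0.0, -0.171]
wrist_force: [0.6, -0.3, 0.3]
width: 0.0004
finger_force: 0.0
```

Call:
apply_moves(
  moves=[
    [[0.15,0,0,0,1],[0.15,0,-0.8,0,1],[0.15,0,-1.55,0,1],[-0.6,-1.0,-1.55,0,1],[-1.35,-2.0,-1.55,0,1],[-1.35,-2.0,-1.55,0,1],[-1.35,-2.0,-0.8,0,1],[-1.35,-2.0,0,0,1],[-1.35,-2.0,0,0,1]],
  ],
)

```text
time: 7.12
tool_pos: [0.4398, 0.003, 0.3238]
ee_rot: [3.141, 0.008, -0.172]
wrist_force: [0.1, 0.5, -0.4]
width: 0.0006
finger_force: 0.0
```

Next I push bins 2 and 1, starting from about −70 mm each.

Call:
apply_moves(
  moves=[
    [[0.2,0,0,0,1],[0.45,0,0,0,1],[0.7,0,0,0,1],[0.9,0,0,0,1],[1.1,0,0,0,1],[1.3,0,0,0,1],[1.45,0,0,0,1],[1.52,0,0,0,1],[1.52,0,0,0,1]],
  ],
)

```text
time: 8.25
tool_pos: [0.5151, -0.0093, 0.3271]
ee_rot: [3.142, 0.0, -0.171]
wrist_force: [0.1, -0.4, -0.5]
width: 0.0003
finger_force: 0.0
```

Call:
apply_moves(
  moves=[
    [[-0.2,0,0,0,1],[-0.2,0,-0.8,0,1],[-0.2,0,-1.55,0,1],[-0.8,-1.0,-1.55,0,1],[-1.5,-2.0,-1.55,0,1],[-1.5,-2.0,-1.55,0,1],[-1.5,-2.0,-0.8,0,1],[-1.5,-2.0,0,0,1],[-1.5,-2.0,0,0,1]],
  ],
)

```text
time: 9.38
tool_pos: [0.4568, 0.1012, 0.3237]
ee_rot: [3.139, 0.008, -0.172]
wrist_force: [-0.9, -0.0, 0.7]
width: 0.0007
finger_force: 0.0
```

Call:
apply_moves(
  moves=[
    [[0.2,0,0,0,1],[0.45,0,0,0,1],[0.7,0,0,0,1],[0.9,0,0,0,1],[1.1,0,0,0,1],[1.3,0,0,0,1],[1.45,0,0,0,1],[1.52,0,0,0,1],[1.52,0,0,0,1]],
  ],
)

```text
time: 10.5
tool_pos: [0.5331, 0.089, 0.3271]
ee_rot: [3.141, 0.0, -0.171]
wrist_force: [-0.1, -0.2, 0.7]
width: 0.0005
finger_force: 0.0
```

Call:
apply_moves(
  moves=[
    [[-0.2,0,0,0,1],[-0.4,0,-0.8,0,1],[-0.4,0,-1.7,0,1],[-1.0,1.2,-2,0,1],[-1.6,2.5,-2,0,1],[-1.6,2.5,-2,0,1],[-1.6,2.5,-2,0,1]],
  ],
)

```text
time: 11.38
tool_pos: [0.4321, -0.0206, 0.4273]
ee_rot: [-3.141, -0.001, -0.173]
wrist_force: [-0.3, 0.3, 0.4]
width: 0.0002
finger_force: 0.0
```

```bash
python3 - <<'E'
from h import *
import cv2
s=snapshot("wrist");c=snapshot("side")
a=s["image"][:,:,::-1][:300];b=c["image"][:,:,::-1][160:280,190:330]
b=cv2.resize(b,(350,300),interpolation=cv2.INTER_CUBIC)
im=np.hstack([a,b]);cv2.imwrite("pics/m3.png",cv2.resize(im,(800,264)))
E
```

```text
(no output)
```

View pics/m3.png

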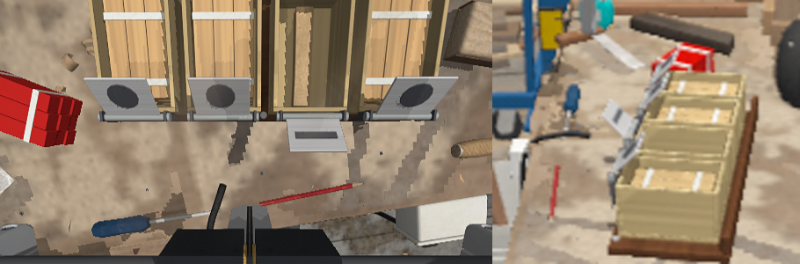

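The picture shows discs on the three full bins (about px 122, 206 and 418) and the bar on the single-lath bin (about px 315,135). The arm is clear, so I'm handing in.

```bash
python3 -c "
from bench import ticket
print(ticket.close_job())"
```

```text
the job is handed in; nothing more can be done
None
```

I pushed all four tags over: the last picture shows the disc on the three full bins and the bar on the single-lath bin, and I handed the job in at about 11.5 s (no verdict was returned).

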